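# Set a sharpening stone square in its honing base and lock it

### The job

Get the sharpening stone ready for use: take it off the slanted drying stand and lay it flat, orange face up, on the wooden honing base, without dropping it or banging it down. Push it fully home and square into the corner so that it is flush against both the side fence and the end fence, and only then swing the red-knobbed clamp lever round until its arm stands at the red mark in the notch. Let go of everything and leave the tumbler, onion and lemon undisturbed.

Things in the scene. Friction and masses are not known exactly. Their poses are not given: they have to be found in the camera images.
- stone: sharpening stone, a plain block 150 (x) x 50 (y) x 28 mm (z), 0.3 to 0.55 kg, orange upper face (+z), white underside; origin at the block's centre. Sliding it on the base takes roughly 2 to 7 N. At the start it lies on the drying stand, tilted 35 degrees: the orange face leans towards the robot, its x axis runs uphill, away from the robot.
- stand: low wooden drying stand, fixed; foot 150 (x) x 80 (y) x 10 mm, origin at the centre of its underside. A slat 34 mm wide rises at 35 degrees towards +x and carries the stone, whose sides overhang it by 8 mm each.
- stand_seat (a point): where the stone's centre lies on the stand, 80 mm above the stand's origin; axes as the stand's. An upright toe at the slat's low end reaches half-way up the stone's lower end.
- honing_base: wooden honing base, fixed on the worktop: board 12 mm thick, from x -170 to 120 and y -54 to 100 mm in its own frame, origin on its underside. Side fence along +y, end fence at +x, clamp lever at -x. A stone fully home lies with its long side along x and its centre at x 37, y 0, z 26 mm.
- corner (a point): inner corner of the two pale fences at the board's top: x 112, y 25, z 12 mm in the base's frame; axes as the base's. The fences are 18 mm high and 13 mm thick; the side fence's inner face runs from the corner 137 mm along -x, the end fence's 72 mm along -y.
- clamp_pivot (a point): the clamp lever's upright axis at the board's top: x -88, y 0, z 12 mm in the base's frame; axes as the base's. Steel hub 24 mm across, top about 30 mm above the worktop. The rubber-tipped nose on the hub reaches 46.5 mm from the axis, 16 to 28 mm above the worktop.
- clamp (a joint): clamp lever (rad): 0 fully open, grows clockwise seen from above, stop at 1.5; 0.96 = arm at the red mark in the gap of the steel quadrant (the notch), nose 3.5 mm behind the stone's near end. Friction alone (about 1.2 N at the knob) holds it; the notch does not catch. At value v the arm points 2.356 - v, the nose 0.96 - v from the base's +x, counter-clockwise from above.
- clamp_knob (a point): centre of the top of the upright red knob at the end of the lever's arm; the knob is 20 mm across and 34 tall, its top 60 mm above the worktop, its centre 65 mm from the lever's axis
- tumbler: clear glass tumbler, 81 mm across, 93 tall; bystander, leave it alone; origin at the centre of its underside
- onion_1: red onion, 78 mm across, 84 tall; bystander, leave it alone; origin at the centre of its underside
- lemon_1: lemon, 72 x 55 x 56 mm; bystander, leave it alone; origin at the centre of its underside

How it is judged:
By the outcome, as a careful person would: the job done as asked, in the order asked, and still so for the second after the job is handed in, with the robot touching nothing.
It also fails if it takes over 72 s, if anything falls off the work surface, if the arm or the gripper's body presses on something with over 40 N, if the wrist force passes 120 N, or if a joint passes its speed limit or range.

### The arm

A 6-joint arm with a two-finger parallel gripper is mounted at the origin on a cart in front of the work surface, level with it; the furniture and walls round the work are solid. World frame = base frame: x ahead of the robot, y to its left, z up, the work surface at z = 0. Lengths are in m, angles in rad, forces in N, time in s.
With the tool pointing down it reaches from about 0.4 to 0.925 m from the base axis. Payload 12.5 kg.
Tool frame: the origin (TCP) lies midway between the tips of the shut fingers; the grasp point (between the pads) lies 19 mm behind it; z points along the fingers, y is the line along which they close (so a half turn about z gives the same grasp; the last joint's range is limited). The gripper opens to 95 mm and grips with 3 to 60 N. Pads are 20 mm wide; open, the fingers measure 119 mm over their backs; the gripper's body (75 mm by 180 mm) begins 59 mm behind the grasp point.
Start: joints at [-1.367, 0.491, 1.559, -0, 1.092, -0.106], TCP at [0.191, -0.595, 0.194] pointing down, gripper open.
Joint ranges: [-3.1, 3.1], [-0.84, 2.19], [0.05, 2.79], [-1.13, 4.28], [0.06, 2.93], [-2.69, 2.69]. Speed limits (rad/s): [2.22, 2.22, 2.79, 3.14, 3.14, 3.14].

### API

Orientations are given as a rotation vector (axis times angle).
In Python, from cell import ctrl gives the robot as it stands. The module is installed in compiled form; this text tells all that it offers.
- The arm moves only by the tool send_rows, never from a script. Its argument "targets" is text: rows parted by semicolons, each of 7 numbers parted by spaces: the turn, a rotation vector about the tool's x, y, z in rad, then the shift along the tool's x, y, z in cm, then the finger opening in cm, from 0 to 9.51. In form: rx ry rz tx ty tz hand; .... A call has 1 to 8 rows; each row is the pose to reach, as a shift and turn from the pose commanded when the call began, along the tool's axes at that moment; what a row does not reach only later rows make up. A row lasts 1/8 s, in which the tool goes at most 62.5 mm and 10.7 degrees, less where a joint would pass 70% of its speed; a pose out of reach is approached as far as the arm can. A call with a gripper value outside its range is refused whole. The fingers move at their own pace and stop on an object; the grip force is fixed at half the most. Time passes only in rows, so rows that repeat a pose let the fingers close. It gives the time, the measured TCP pose, the force, the opening and the grip force at its end, in the units of the state.
- ctrl.get_state(): the state, without advancing time (a new reading comes with each control period).
- ctrl.read_camera(name): name is "scene" or "top" or "wrist"; returns a dict with "img" (384x512x3 uint8, blue, green, red), "range_z" (384x512 float32, m along the optical axis (not along the pixel's ray), 0 where there is no reading), "intrinsics" (3x3 intrinsics, pixels), "k1" (the pictures are not rectified: a ray, as slopes to the right and down, at radius r is drawn at 1 + k1 r^2 times it, then the intrinsics apply), "R" (3x3) and "t" (3): a world point X has camera coordinates R X + t. Camera axes: x right, y down, z forward; pixel columns grow to the right and rows downward; lengths in m; the calibration is good to about 2 mm. A picture is of the moment at which its call begins.
- ctrl.finish_job(): hands the job in; it is judged then, once.
The state is a dict: "t": time; "q": joint angles; "dq": joint speeds; "joint_efforts": joint torques, N m; "eef_pos": TCP position; "orientation": TCP orientation; "contact_force": force on the tool from outside, world axes, zero at the start; "torque": the same for the moment, N m; "finger_gap": finger opening in m; "finger_force": force on a finger pad.
Only numpy, scipy, OpenCV 4.12 (cv2) and the standard library are available. Lean on these libraries where they do the work, as an engineer would, in place of code of your own. Each camera call takes 0.05 s, during which the arm holds its last target. There are 200 camera calls.

## Working session

There is one attempt and no reset: what is moved stays moved. The work goes in short steps, Python scripts to look and compute and a tool call to move; the robot and the scene stay as the last step left them, time stands still between calls to the robot, and variables do not carry over. Pictures are saved under pics/ and viewed, at most 10 in all, crops included, and the job is handed in when it is done.

Besides the shell and the picture viewer there is one more tool, called after "Call:" in YAML: its name, and indented under it one key for each argument. send_rows: Moves the arm, as the interface text tells. Its arguments: {"type":"object","properties":{"targets":{"type":"string"}},"required":["targets"]}

```bash
mkdir -p pics; cat > h.py <<'E'
import numpy as np, cv2
from scipy.spatial.transform import Rotation as Rn
from cell import ctrl
def cloud(c):
    h,w=c["range_z"].shape
    u,v=np.meshgrid(np.arange(w),np.arange(h))
    K=np.array(c["intrinsics"]);k1=c["k1"]
    xd=(u-K[0,2])/K[0,0]; yd=(v-K[1,2])/K[1,1]
    x,y=xd.copy(),yd.copy()
    for _ in range(20):
        f=1+k1*(x*x+y*y); x,y=xd/f,yd/f
    rays=np.stack([x,y,np.ones_like(x)],-1)
    R=np.array(c["R"]);t=np.array(c["t"])
    P=(rays*c["range_z"][...,None]-t)@R
    return P,rays,R,t
def onplane(rays,R,t,z):
    o=-R.T@t; d=rays@R
    return o+d*((z-o[2])/d[...,2])[...,None]
E
python3 - <<'E'
from h import *
s=ctrl.get_state(); print(s)
ims=[]
for n in ["scene","top","wrist"]:
    c=ctrl.read_camera(n); np.savez(f"{n}0.npz",**{k:np.array(v) for k,v in c.items()})
    print(n,np.round(c["intrinsics"],1).tolist(),c["k1"],np.round(-np.array(c["R"]).T@c["t"],3))
    cv2.imwrite(f"pics/{n}0.png",c["img"])
E
```

```text
{'t': 0.0, 'q': array([-1.36660945e+00,  4.91562717e-01,  1.55947863e+00, -2.50514025e-05,
        1.09169983e+00, -1.05612049e-01]), 'dq': array([-0.00017217, -0.00061942,  0.00140698, -0.00056777, -0.00119043,
       -0.00165002]), 'joint_efforts': array([ 1.50562708e-03, -6.12649369e+01, -2.58187670e+01,  6.93025533e-02,
        4.81435668e-02, -8.78623246e-05]), 'eef_pos': array([ 0.19049244, -0.59496526,  0.19294975]), 'orientation': array([-3.10284339e+00, -4.84528442e-01,  1.23705951e-04]), 'contact_force': array([-0.18772795,  0.49368751,  0.50568889]), 'torque': array([ 0.01591031, -0.02238166,  0.03620222]), 'finger_force': 0.0, 'finger_gap': 0.09510892671105227}
scene [[358.9, 0.0, 260.7], [0.0, 358.9, 194.9], [0.0, 0.0, 1.0]] -0.027376083191729076 [-0.007  0.582  0.545]
top [[352.7, 0.0, 254.1], [0.0, 352.7, 194.4], [0.0, 0.0, 1.0]] -0.021975618717939953 [0.505 0.238 0.928]
wrist [[267.1, 0.0, 258.5], [0.0, 267.1, 191.6], [0.0, 0.0, 1.0]] -0.04983255108201181 [ 0.268 -0.571  0.385]
```

View pics/scene0.png

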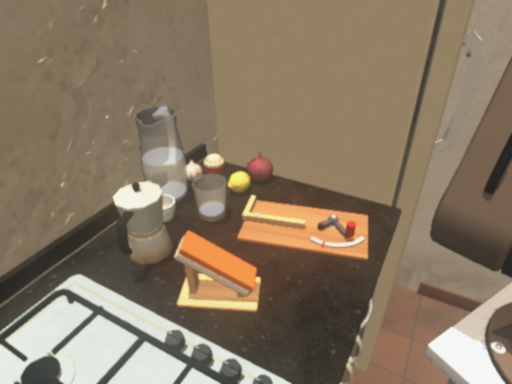

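View pics/top0.png

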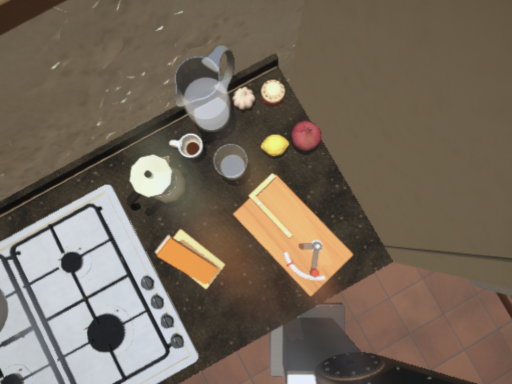

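Scene view: stone on the stand around (218,262), with the base at (305,230) and the red knob at (351,228). Top view: stone at (190,262), fence corner near (252,193), lever hub at (316,246), knob at (314,272). The tumbler is at (231,162), the lemon at (275,146) and the onion at (307,136).

```bash
python3 - <<'E'
from h import *
for n in ["top","scene"]:
    c=dict(np.load(n+"0.npz")); c["k1"]=float(c["k1"])
    P,rays,R,t=cloud(c); hsv=cv2.cvtColor(c["img"],cv2.COLOR_BGR2HSV)
    H,S,V=[hsv[...,i].astype(int) for i in range(3)]
    print(n,"R",np.round(R,3).tolist())
    def px(u,v): return hsv[v,u].tolist(),np.round(P[v,u],3).tolist()
    pts={"top":dict(stone=(190,262),board=(300,220),board2=(270,225),fence=(270,213),knob=(314,272),hub=(316,245),table=(230,240),tumb=(231,162),standfoot=(210,245)),
    "scene":dict(stone=(218,262),board=(290,235),knob=(351,228),fence=(275,218),hub=(335,220),table=(300,290))}[n]
    for k,(u,v) in pts.items(): print(k,px(u,v))
    # stone: orange saturated above z .035
    ok=c["range_z"]>0
    st=ok&(H<14)&(S>150)&(V>120)&(P[...,2]>0.03)&(P[...,0]>0.2)
    nl,lab,stt,cen=cv2.connectedComponentsWithStats(st.astype(np.uint8))
    for i in range(1,nl):
        if stt[i,4]>60:
            m=lab==i; Q=P[m]; ce=Q.mean(0); u_,s_,vt=np.linalg.svd(Q-ce,full_matrices=False)
            print("comp",stt[i].tolist(),cen[i].round(1),ce.round(4),"n",vt[2].round(3),"sd",(s_[2]/len(Q)**.5).round(4))
            if stt[i,4]>300:
                rect=cv2.minAreaRect(((Q-ce)@vt[:2].T*1000).astype(np.float32)); print("rect",rect,"ax",vt[:2].round(3).tolist())
                b=cv2.boxPoints(rect)/1000; print((ce+b@vt[:2]).round(4).tolist())
    bd=ok&(abs(P[...,2]-0.012)<0.005)&(S>90)&(V>100)&(H<25)
    nl,lab,stt,cen=cv2.connectedComponentsWithStats(bd.astype(np.uint8)); i=1+stt[1:,4].argmax()
    G=onplane(rays,R,t,0.012)[lab==i]; print("board z",np.median(P[lab==i][:,2]))
    r=cv2.minAreaRect((G[:,:2]*1000).astype(np.float32)); print("board",r,cv2.boxPoints(r).round(1).tolist())
E
```

```text
top R [[0.018, -1.0, -0.013], [-0.994, -0.016, -0.106], [0.106, 0.015, -0.994]]
stone ([15, 170, 235], [0.432, 0.398, 0.093])
board ([17, 121, 237], [0.538, 0.131, 0.01])
board2 ([15, 128, 235], [0.524, 0.209, 0.015])
fence ([27, 71, 237], [0.554, 0.21, 0.03])
knob ([5, 152, 230], [0.411, 0.103, 0.061])
hub ([96, 6, 222], [0.475, 0.094, 0.035])
table ([14, 115, 111], [0.483, 0.313, -0.002])
tumb ([109, 17, 161], [0.688, 0.314, 0.012])
standfoot ([14, 114, 116], [0.469, 0.365, -0.002])
board z 0.012184739905852395
board ((501.67254638671875, 151.0721893310547), (287.51812744140625, 154.20315551757812), 44.00910186767578) [[344.70001220703125, 106.5999984741211], [451.79998779296875, -4.300000190734863], [658.5999755859375, 195.5], [551.5, 306.3999938964844]]
scene R [[-0.524, -0.851, -0.005], [-0.476, 0.298, -0.828], [0.706, -0.432, -0.561]]
stone ([13, 175, 244], [0.423, 0.408, 0.093])
board ([13, 145, 232], [0.491, 0.2, 0.011])
knob ([3, 173, 147], [0.401, 0.105, 0.053])
fence ([26, 87, 242], [0.541, 0.208, 0.031])
hub ([11, 57, 126], [0.463, 0.093, 0.029])
table ([13, 90, 74], [0.358, 0.27, -0.0])
comp [346, 221, 10, 16, 127] [350.4 228. ] [0.4051 0.1025 0.0492] n [-0.745  0.615  0.259] sd 0.0035
comp [180, 230, 76, 61, 1579] [217.  259.4] [0.4293 0.4061 0.0924] n [-0.419 -0.402  0.814] sd 0.0025
rect ((8.567100524902344, 4.016986846923828), (52.874820709228516, 158.15390014648438), 89.2513427734375) ax [[-0.482, -0.662, -0.575], [0.77, -0.633, 0.083]]
[[0.4469, 0.4665, 0.1313], [0.3692, 0.3632, 0.0403], [0.4096, 0.3293, 0.0443], [0.4873, 0.4326, 0.1353]]
board z 0.011683813062717796
board ((501.959228515625, 155.2745819091797), (294.1684265136719, 158.4886474609375), 44.59941864013672) [[341.6000061035156, 108.4000015258789], [452.8999938964844, -4.400000095367432], [662.2999877929688, 202.10000610351562], [551.0, 315.0]]
```

```bash
python3 - <<'E'
from h import *
for n,pts in dict(top=[(300,60),(330,100),(350,150),(380,220),(390,262),(420,240),(450,150),(500,100),(480,240),(505,255),(450,280),(320,340),(300,370),(340,360),(250,340)],scene=[(250,60),(330,50),(330,150),(390,100),(420,60),(395,190),(385,215),(470,50),(480,180),(500,340),(440,345)]).items():
    c=dict(np.load(n+"0.npz")); c["k1"]=float(c["k1"]); P,rays,R,t=cloud(c)
    print(n,[(p,np.round(P[p[1],p[0]],2).tolist()) for p in pts])
for n in ["top","scene"]:
    c=dict(np.load(n+"0.npz")); c["k1"]=float(c["k1"]); P,rays,R,t=cloud(c)
    hsv=cv2.cvtColor(c["img"],cv2.COLOR_BGR2HSV);H,S,V=[hsv[...,i].astype(int) for i in range(3)]
    # stone face
    m=(H<=18)&(S>135)&(V>150)&(P[...,2]>.035)&(P[...,1]>.3)&(P[...,1]<.52)
    m=cv2.morphologyEx(m.astype(np.uint8),cv2.MORPH_OPEN,np.ones((3,3)))
    nl,lab,stt,_=cv2.connectedComponentsWithStats(m); i=1+stt[1:,4].argmax(); m=(lab==i)
    e=cv2.erode(m.astype(np.uint8),np.ones((5,5)))>0
    Q=P[e]; ce=Q.mean(0); _,s_,vt=np.linalg.svd(Q-ce,full_matrices=False); nn=vt[2]*np.sign(vt[2][2])
    # rays onto plane
    o=-R.T@t; d=rays[m]@R; G=o+d*(((ce-o)@nn)/(d@nn))[:,None]
    ex=np.cross(np.cross(nn,[0,0,1.]),nn);ex/=np.linalg.norm(ex); ey=np.cross(nn,ex)
    r=cv2.minAreaRect((np.c_[(G-ce)@ex,(G-ce)@ey]*1000).astype(np.float32))
    C=ce+r[0][0]/1000*ex+r[0][1]/1000*ey
    print(n,stt[i].tolist(),"n",nn.round(3),"tilt",np.degrees(np.arccos(nn[2])).round(1),"rect",np.round(r[1],1),round(r[2],1),"faceC",C.round(4),"stoneC",(C-.014*nn).round(4),"uphill yaw",np.degrees(np.arctan2(ex[1],ex[0])).round(1))
    # knob top
    m=((H<8)|(H>172))&(S>140)&(V>100)&(np.hypot(P[...,0]-.41,P[...,1]-.1)<.06)
    nl,lab,stt,_=cv2.connectedComponentsWithStats(m.astype(np.uint8))
    for i in range(1,nl):
        if stt[i,4]>15:
            Q=P[lab==i]; tq=Q[Q[:,2]>np.percentile(Q[:,2],60)]; v,u=np.argwhere(lab==i).mean(0); 
            print("red",stt[i].tolist(),Q.mean(0).round(4),"top",tq.mean(0).round(4),"plane.058",onplane(rays[int(v),int(u)],R,t,.058).round(4))
    # stand foot / fences pale
    m=(H>=20)&(H<=32)&(S>45)&(S<120)&(V>170)&(P[...,2]>.02)&(P[...,2]<.04)&(np.hypot(P[...,0]-.56,P[...,1]-.2)<.16)
    nl,lab,stt,_=cv2.connectedComponentsWithStats(m.astype(np.uint8))
    for i in range(1,nl):
        if stt[i,4]>40:
            G=onplane(rays,R,t,.030)[lab==i]; r=cv2.minAreaRect((G[:,:2]*1000).astype(np.float32)); print("fence",stt[i].tolist(),np.round(r[1],1),round(r[2],1),cv2.boxPoints(r).round(0).tolist())
c=cv2.imread("pics/top0.png"); cv2.imwrite("pics/topcrop.png",cv2.resize(c[160:310,140:370],None,fx=3.4,fy=3.4,interpolation=cv2.INTER_CUBIC))
E
```

```text
top [((300, 60), [0.92, 0.14, 0.11]), ((330, 100), [0.81, 0.08, 0.15]), ((350, 150), [0.71, 0.02, 0.09]), ((380, 220), [0.54, -0.08, 0.01]), ((390, 262), [0.43, -0.1, -0.0]), ((420, 240), [0.49, -0.1, 0.18]), ((450, 150), [0.62, -0.03, 0.44]), ((500, 100), [0.65, -0.02, 0.57]), ((480, 240), [0.5, -0.1, 0.38]), ((505, 255), [0.48, -0.11, 0.42]), ((450, 280), [0.28, -0.74, -0.9]), ((320, 340), [0.11, 0.0, -0.43]), ((300, 370), [0.11, 0.11, -0.14]), ((340, 360), [0.25, 0.07, 0.18]), ((250, 340), [0.23, 0.26, 0.0])]
scene [((250, 60), [0.84, 0.09, 0.31]), ((330, 50), [0.66, -0.01, 0.36]), ((330, 150), [0.63, -0.03, 0.1]), ((390, 100), [0.52, -0.09, 0.26]), ((420, 60), [0.48, -0.11, 0.36]), ((395, 190), [0.48, -0.13, 0.02]), ((385, 215), [0.44, -0.06, -0.0]), ((470, 50), [0.43, -0.2, 0.38]), ((480, 180), [0.2, 0.09, 0.27]), ((500, 340), [0.08, 0.06, 0.01]), ((440, 345), [0.14, 0.14, 0.0])]
top [158, 239, 59, 44, 1238] n [-0.34  -0.459  0.821] tilt 34.8 rect [152.9  51. ] 0.1 faceC [0.4326 0.4012 0.0935] stoneC [0.4373 0.4076 0.082 ] uphill yaw 53.5
red [311, 269, 8, 7, 42] [0.4108 0.1019 0.06  ] top [0.4106 0.1028 0.0616] plane.058 [0.411  0.1025 0.058 ]
fence [249, 174, 43, 64, 380] [148.  84.] 44.2 [[492.0, 163.0], [551.0, 103.0], [657.0, 206.0], [598.0, 266.0]]
scene [179, 231, 77, 59, 1947] n [-0.369 -0.438  0.82 ] tilt 34.9 rect [151.3  58.7] 2.9 faceC [0.4264 0.4038 0.0913] stoneC [0.4316 0.4099 0.0798] uphill yaw 49.9
red [346, 221, 10, 16, 121] [0.4051 0.1031 0.0481] top [0.4069 0.1007 0.0586] plane.058 [0.3983 0.1116 0.058 ]
fence [242, 195, 63, 29, 322] [167.5  76.5] 16.9 [[473.0, 226.0], [495.0, 153.0], [656.0, 202.0], [633.0, 275.0]]
```

View pics/topcrop.png

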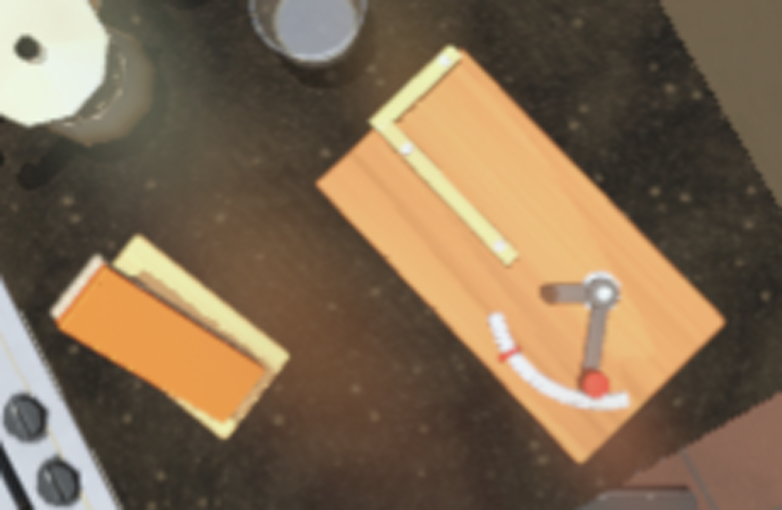

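Crop: red mark at about (510,355), knob at (595,384), fence inner corner at about (395,130). A tall panel stands to the robot's right of the base, so I need a map of the obstacles before swinging the arm round.

```bash
python3 - <<'E'
from h import *
N=300 # 5mm cells, x -0.3..1.2 up, y 0.9..-0.9 
M=np.zeros((300,340))-1
for n in ["top","scene","wrist"]:
    c=dict(np.load(n+"0.npz")); c["k1"]=float(c["k1"]); P,rays,R,t=cloud(c)
    Q=P[(c["range_z"]>0)]
    i=((1.1-Q[:,0])/.005).astype(int); j=((.85-Q[:,1])/.005).astype(int)
    ok=(i>=0)&(i<300)&(j>=0)&(j<340)&(Q[:,2]>-1)
    np.maximum.at(M,(i[ok],j[ok]),Q[ok,2])
im=cv2.applyColorMap((np.clip((M+.1)/.8,0,1)*255).astype(np.uint8),cv2.COLORMAP_JET); im[M<=-.9]=0
im=cv2.resize(im,None,fx=1.5,fy=1.5,interpolation=cv2.INTER_NEAREST)
def p(x,y): return int((.85-y)/.005*1.5),int((1.1-x)/.005*1.5)
cv2.circle(im,p(0,0),6,(255,255,255),2); cv2.circle(im,p(.19,-.595),6,(255,255,255),2)
for r in(.4,.925): cv2.circle(im,p(0,0),int(r/.005*1.5),(200,200,200),1)
w=cv2.resize(cv2.imread("pics/wrist0.png"),None,fx=.55,fy=.55); 
o=np.zeros((600,800,3),np.uint8); o[:450,:510]=im; o[:w.shape[0],515:515+w.shape[1]]=w; cv2.imwrite("pics/map.png",o)
E
```

```text
(no output)
```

View pics/map.png

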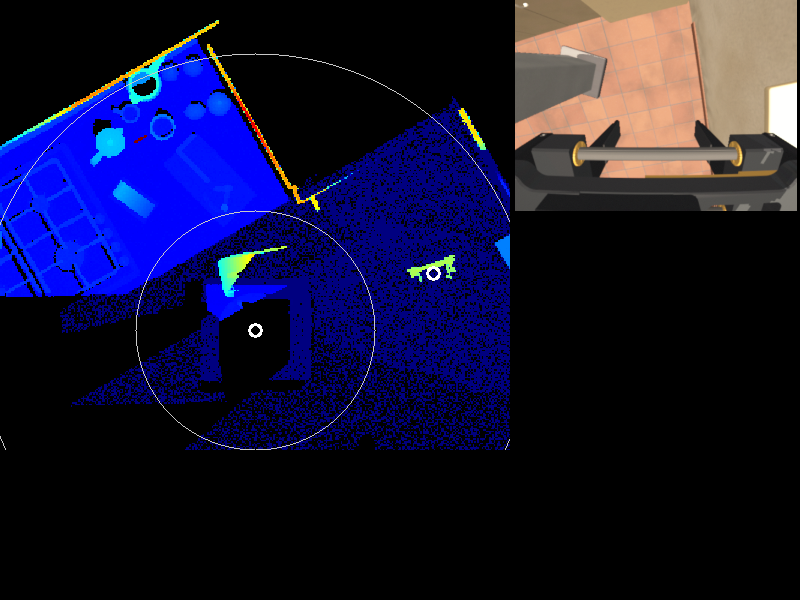

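Map: the tall fridge corner and handle stand at about map (300,203) to (318,210), which is world (0.42,-0.15) to (0.40,-0.21), r ≈ 0.45. It lies between the arm and the work. I'll tuck in first (tool tilted outward, radius about 0.36) and then swing past it.

```bash
cat >> h.py <<'E'
def cur():
    s=ctrl.get_state(); return np.array(s["eef_pos"]),Rn.from_rotvec(s["orientation"]).as_matrix(),s
def ori(yaw,tilt=0):
    "tool x horizontal heading=yaw(deg); z down, tilted outward along heading by tilt(deg)"
    a,b=np.radians(yaw),np.radians(tilt); h=np.array([np.cos(a),np.sin(a),0]);Z=np.array([0,0,1.])
    z=-Z*np.cos(b)+h*np.sin(b); x=h*np.cos(b)+Z*np.sin(b); return np.stack([x,np.cross(z,x),z],1)
def row(p,Rt,ref=None):
    pc,Rc,_=cur()
    rv=Rn.from_matrix(Rc.T@Rt).as_rotvec(); d=Rc.T@(np.array(p)-pc)*100
    print("row",rv.round(3),d.round(2),"deg",np.degrees(np.linalg.norm(rv)).round(0),"cm",np.linalg.norm(d).round(1))
def pol(r,deg,z): return [r*np.cos(np.radians(deg)),r*np.sin(np.radians(deg)),z]
E
python3 - <<'E'
from h import *
row(pol(.36,-72.3,.40),ori(-72.3,35))
E
```

```text
row [-0.479  0.479  1.518] [ -0.03 -26.5  -20.67] deg 95.0 cm 33.6
```

Call:
send_rows:
  targets: "-0.48 0.48 1.52 0 -26.5 -20.7 3;-0.48 0.48 1.52 0 -26.5 -20.7 3;-0.48 0.48 1.52 0 -26.5 -20.7 3;-0.48 0.48 1.52 0 -26.5 -20.7 3;-0.48 0.48 1.52 0 -26.5 -20.7 3;-0.48 0.48 1.52 0 -26.5 -20.7 3;-0.48 0.48 1.52 0 -26.5 -20.7 3;-0.48 0.48 1.52 0 -26.5 -20.7 3"

```text
t: 1.15
eef_pos: [0.1094, -0.3425, 0.4009]
orientation: [2.327, -1.438, 0.643]
contact_force: [0.3, 0.4, 0.3]
finger_gap: 0.0303
finger_force: 0.0
```

```bash
python3 - <<'E'
from h import *
p,R,s=cur(); print(p.round(3),R.round(2).tolist(),s["q"].round(3),s["t"])
row(pol(.36,-72.3,.40),ori(-72.3,35))
E
```

```text
[ 0.109 -0.342  0.401] [[0.39, -0.9, 0.2], [-0.75, -0.44, -0.5], [0.54, 0.04, -0.84]] [-1.651 -0.365  2.068  0.303  0.945  0.91 ] 1.15
row [-0.045  0.043  0.142] [-0.01  0.01  0.1 ] deg 9.0 cm 0.1
```

```bash
cat >> h.py <<'E'
def rows(ts,g):
    pc,Rc,_=cur(); o=[]
    for p,Rt in ts:
        rv=Rn.from_matrix(Rc.T@Rt).as_rotvec(); d=Rc.T@(np.array(p)-pc)*100
        o.append(" ".join("%g"%round(v,2) for v in [*rv])+" "+" ".join("%g"%round(v,1) for v in d)+" %g"%g)
    print(";".join(o))
E
python3 - <<'E'
from h import *
rows([(pol(.36,a,.40),ori(a,35)) for a in np.linspace(-63,9,8)],3)
E
```

```text
0.05 0.05 0.01 0.4 -5.8 0.1 3;0.15 0.05 -0.14 -0 -12.2 -0.5 3;0.24 0.05 -0.29 -1.4 -18.4 -1.7 3;0.34 0.06 -0.44 -3.8 -24.2 -3.5 3;0.44 0.06 -0.59 -6.9 -29.3 -5.8 3;0.54 0.06 -0.74 -10.9 -33.7 -8.4 3;0.64 0.06 -0.89 -15.4 -37.1 -11.5 3;0.74 0.07 -1.04 -20.4 -39.5 -14.8 3
```

Call:
send_rows:
  targets: "0.05 0.05 0.01 0.4 -5.8 0 3;0.15 0.05 -0.14 0 -12.2 -0.5 3;0.24 0.05 -0.29 -1.4 -18.4 -1.7 3;0.34 0.06 -0.44 -3.8 -24.2 -3.5 3;0.44 0.06 -0.59 -6.9 -29.3 -5.8 3;0.54 0.06 -0.74 -10.9 -33.7 -8.4 3;0.64 0.06 -0.89 -15.4 -37.1 -11.5 3;0.74 0.07 -1.04 -20.4 -39.5 -14.8 3"

```text
t: 2.15
eef_pos: [0.3533, 0.0459, 0.4001]
orientation: [-2.935, -0.248, -0.929]
contact_force: [0.8, 0.0, 0.1]
finger_gap: 0.0299
finger_force: 0.0
```

```bash
python3 - <<'E'
from h import *
p,R,s=cur(); print(p.round(3),s["q"].round(3),s["contact_force"],s["t"])
S=np.array([.437,.4075,.080]); Ro=ori(53.5,35); z=Ro[:,2]
# pregrasp: tip 10mm beyond centre along z minus 90mm
pre=S-z*(.11)
print("pre",pre.round(3),np.hypot(*pre[:2]))
a=[(pol(.36,18,.40),ori(18,35)),(pol(.37,27,.40),ori(27,35)),(pol(.40,36,.36),ori(36,35)),(pol(.43,42,.3),ori(45,35)),(pre-z*.06,Ro),(pre-z*.03,Ro),(pre,Ro),(pre,Ro)]
rows(a,8)
E
```

```text
[0.353 0.046 0.4  ] [-0.269 -0.394  2.102  0.322  0.892  1.   ] [0.81896976 0.02903505 0.11392957] 2.15
pre [0.399 0.357 0.17 ] 0.535602566478149
0.08 -0 -0.12 0 -6.6 0 8;0.17 -0 -0.25 -0.2 -12.4 -0.1 8;0.26 -0 -0.38 -2.1 -19.1 3.5 8;0.35 -0 -0.51 -5.2 -24.4 8.7 8;0.44 -0 -0.63 -4.5 -27.4 19 8;0.44 -0 -0.63 -4.9 -28.6 21.8 8;0.44 -0 -0.63 -5.3 -29.8 24.5 8;0.44 -0 -0.63 -5.3 -29.8 24.5 8
```

Call:
send_rows:
  targets: "0.08 0 -0.12 0 -6.6 0 8;0.17 0 -0.25 -0.2 -12.4 0 8;0.26 0 -0.38 -2.1 -19.1 3.5 8;0.35 0 -0.51 -5.2 -24.4 8.7 8;0.44 0 -0.63 -4.5 -27.4 19 8;0.44 0 -0.63 -4.9 -28.6 21.8 8;0.44 0 -0.63 -5.3 -29.8 24.5 8;0.44 0 -0.63 -5.3 -29.8 24.5 8"

```text
t: 3.15
eef_pos: [0.4016, 0.3548, 0.167]
orientation: [-2.469, -1.241, -0.778]
contact_force: [0.5, -0.2, 0.3]
finger_gap: 0.0796
finger_force: 0.0
```

```bash
python3 - <<'E'
from h import *
p,Rc,s=cur(); print(p.round(4),s["q"].round(3))
c=ctrl.read_camera("wrist"); cv2.imwrite("pics/w1.png",c["img"]); np.savez("w1.npz",**{k:np.array(v) for k,v in c.items()})
P,rays,R,t=cloud(c); hsv=cv2.cvtColor(c["img"],cv2.COLOR_BGR2HSV);H,S,V=[hsv[...,i].astype(int) for i in range(3)]
m=(H<=18)&(S>135)&(V>120)&(P[...,2]>.035)&(np.hypot(P[...,0]-.437,P[...,1]-.407)<.12)
m=cv2.morphologyEx(m.astype(np.uint8),cv2.MORPH_OPEN,np.ones((3,3)))
nl,lab,stt,_=cv2.connectedComponentsWithStats(m); i=1+stt[1:,4].argmax(); m=(lab==i)
e=cv2.erode(m.astype(np.uint8),np.ones((5,5)))>0
Q=P[e]; ce=Q.mean(0); _,s_,vt=np.linalg.svd(Q-ce,full_matrices=False); nn=vt[2]*np.sign(vt[2][2])
o=-R.T@t; d=rays[m]@R; G=o+d*(((ce-o)@nn)/(d@nn))[:,None]
Rt=ori(53.5,35)
r=cv2.minAreaRect((np.c_[(G-ce)@Rt[:,0],(G-ce)@Rt[:,1]]*1000).astype(np.float32))
C=ce+r[0][0]/1000*Rt[:,0]+r[0][1]/1000*Rt[:,1]
print(stt[i].tolist(),"n",nn.round(3),-Rt[:,2].round(3),"rect",np.round(r[1],1),round(r[2],2),"stoneC",(C-.014*nn).round(4))
E
```

```text
[0.4016 0.3548 0.167 ] [ 0.453  0.269  2.232  1.27   0.28  -0.09 ]
[248, 222, 29, 27, 363] n [-0.341 -0.465  0.817] [-0.341 -0.461  0.819] rect [33.5 33. ] 0.25 stoneC [0.4134 0.3638 0.0475]
```

View pics/w1.png

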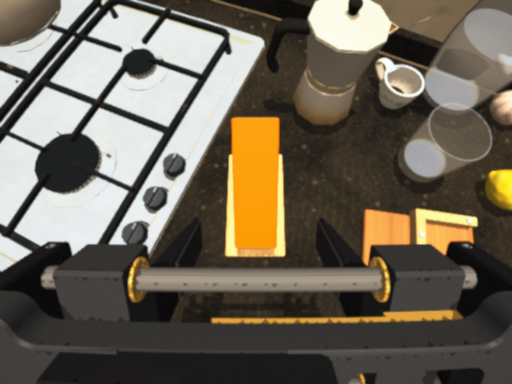

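Wrist view: the stone spans columns 232–280 and rows 118–248, centred between the fingers (column ~257). The mask only caught part of it, so I'll redo it.

```bash
python3 - <<'E'
from h import *
c=dict(np.load("w1.npz")); c["k1"]=float(c["k1"])
P,rays,R,t=cloud(c); hsv=cv2.cvtColor(c["img"],cv2.COLOR_BGR2HSV);H,S,V=[hsv[...,i].astype(int) for i in range(3)]
print(hsv[150,256],hsv[200,256],P[150,256],P[200,256])
m=(H<=21)&(S>200)&(V>150); m[:100]=0;m[252:]=0;m[:,:215]=0;m[:,300:]=0
nl,lab,stt,_=cv2.connectedComponentsWithStats(m.astype(np.uint8)); i=1+stt[1:,4].argmax(); m=(lab==i)
e=cv2.erode(m.astype(np.uint8),np.ones((5,5)))>0
Q=P[e]; Q=Q[np.isfinite(Q).all(1)]; ce=np.median(Q,0); 
Rt=ori(53.5,35); nn=-Rt[:,2]
print("depth plane resid",np.percentile((Q-ce)@nn,[5,25,50,75,95]).round(4))
o=-R.T@t; d=rays[m]@R; G=o+d*(((ce-o)@nn)/(d@nn))[:,None]
r=cv2.minAreaRect((np.c_[(G-ce)@Rt[:,0],(G-ce)@Rt[:,1]]*1000).astype(np.float32))
C=ce+r[0][0]/1000*Rt[:,0]+r[0][1]/1000*Rt[:,1]
print(stt[i].tolist(),"rect",np.round(r[1],1),round(r[2],2),"stoneC",(C-.014*nn).round(4))
S0=C-.014*nn
for off in (-.11,.010,): row(S0+Rt[:,2]*off,Rt)
pc,Rc,_=cur();print(Rc.T@(C-pc))
E
```

```text
[ 19 243 253] [ 18 244 253] [0.45146872 0.42619348 0.11668441] [0.42409218 0.3896481  0.08481387]
depth plane resid [-0.0015 -0.0009 -0.0004  0.0001  0.0007]
[231, 118, 49, 130, 5734] rect [147.4  50.4] 0.15 stoneC [0.4356 0.4066 0.0813]
row [ 0.     0.002 -0.003] [ 0.2  -0.36 -0.62] deg 0.0 cm 0.7
row [ 0.     0.002 -0.003] [ 0.22 -0.37 11.38] deg 0.0 cm 11.4
[ 0.00215545 -0.00367505  0.08981927]
```

Call:
send_rows:
  targets: "0 0 0 0.2 -0.4 3 8;0 0 0 0.2 -0.4 7 8;0 0 0 0.2 -0.4 10 8;0 0 0 0.2 -0.4 11.3 8;0 0 0 0.2 -0.4 11.3 8"

```text
t: 3.82
eef_pos: [0.4379, 0.4104, 0.0787]
orientation: [-2.466, -1.241, -0.782]
contact_force: [0.4, 0.0, -0.1]
finger_gap: 0.0799
finger_force: 0.0
```

```bash
python3 - <<'E'
from h import *
Rt=ori(53.5,35); S0=np.array([.4356,.4066,.0813]); row(S0+Rt[:,2]*.010,Rt); p,R,s=cur(); print(s["q"].round(3),s["contact_force"].round(1))
E
```

```text
row [ 0.001 -0.003 -0.001] [-0.22  0.04  0.53] deg 0.0 cm 0.6
[ 0.532  0.517  2.174  2.066  0.258 -0.843] [ 0.4  0.  -0.1]
```

Call:
send_rows:
  targets: "0 0 0 -0.2 0 0.5 8;0 0 0 -0.2 0 0.5 8;0 0 0 -0.2 0 0.5 6;0 0 0 -0.2 0 0.5 4.5;0 0 0 -0.2 0 0.5 4.5;0 0 0 -0.2 0 0.5 4.5;0 0 0 -0.2 0 0.5 4.5;0 0 0 -0.2 0 0.5 4.5"

```text
t: 4.82
eef_pos: [0.4388, 0.4113, 0.0736]
orientation: [-2.466, -1.241, -0.783]
contact_force: [-1.7, -1.6, 2.1]
finger_gap: 0.0487
finger_force: 30.0
```

```bash
python3 - <<'E'
from h import *
Rt=ori(53.5,35); S0=np.array([.4356,.4066,.0813]); row(S0+Rt[:,2]*.010,Rt); p,R,s=cur(); print(s["q"].round(3),s["contact_force"].round(1),s["finger_force"],s["finger_gap"])
E
```

```text
row [ 0.002 -0.004 -0.001] [-0.03  0.02  0.04] deg 0.0 cm 0.1
[ 0.533  0.528  2.175  2.112  0.264 -0.889] [-1.7 -1.6  2.1] 30.000694692134857 0.04872590008352415
```

Call:
send_rows:
  targets: "0 0 0 0 0 -0.5 4.5;0 0 0 0 0 -1.5 4.5;0 0 0 0 0 -3 4.5;0 0 0 0 0 -5 4.5;0 0 0 0 0 -7 4.5;0 0 0 0 0 -9 4.5;0 0 0 0 0 -10 4.5;0 0 0 0 0 -10 4.5"

```text
t: 5.82
eef_pos: [0.404, 0.3646, 0.1555]
orientation: [-2.467, -1.241, -0.783]
contact_force: [-0.1, 0.9, -4.5]
finger_gap: 0.0487
finger_force: 30.0
```

```bash
cat >> h.py <<'E'
YB=44.2;O=np.array([.5352,.1525,0]);bx=np.array([np.cos(np.radians(YB)),np.sin(np.radians(YB)),0]);by=np.array([-bx[1],bx[0],0])
def B(x,y,z): return O+bx*x/1000+by*y/1000+np.array([0,0,z/1000])
E
python3 - <<'E'
from h import *
p,R,s=cur(); print(s["q"].round(3),s["contact_force"].round(1),s["finger_force"],s["finger_gap"])
T=B(27,-22,16); D=ori(YB); print(T)
up=T+[0,0,.12]
L=[]
for f in np.linspace(.125,1,8): L.append((p+(up-p)*f,ori(53.5-9.3*f,35*(1-f))))
rows(L,4.5)
E
```

```text
[ 0.473  0.303  2.231  1.405  0.261 -0.212] [-0.1  0.9 -4.5] 29.99890297651291 0.04872242827841378
[0.56989422 0.15555142 0.016     ]
-0.01 -0.08 0.02 -0.8 3.2 -0.3 4.5;-0.02 -0.16 0.03 -1.7 6.4 -0.6 4.5;-0.03 -0.23 0.05 -2.5 9.7 -0.9 4.5;-0.03 -0.31 0.07 -3.4 12.9 -1.2 4.5;-0.04 -0.38 0.09 -4.2 16.1 -1.5 4.5;-0.04 -0.46 0.11 -5.1 19.3 -1.8 4.5;-0.05 -0.54 0.13 -5.9 22.6 -2.1 4.5;-0.05 -0.61 0.16 -6.8 25.8 -2.4 4.5
```

Call:
send_rows:
  targets: "-0.01 -0.08 0.02 -0.8 3.2 -0.3 4.5;-0.02 -0.16 0.03 -1.7 6.4 -0.6 4.5;-0.03 -0.23 0.05 -2.5 9.7 -0.9 4.5;-0.03 -0.31 0.07 -3.4 12.9 -1.2 4.5;-0.04 -0.38 0.09 -4.2 16.1 -1.5 4.5;-0.04 -0.46 0.11 -5.1 19.3 -1.8 4.5;-0.05 -0.54 0.13 -5.9 22.6 -2.1 4.5;-0.05 -0.61 0.16 -6.8 25.8 -2.4 4.5"

```text
t: 6.82
eef_pos: [0.5704, 0.1551, 0.1348]
orientation: [-2.912, -1.174, 0.002]
contact_force: [-0.7, 0.2, -5.9]
finger_gap: 0.0488
finger_force: 30.0
```

```bash
python3 - <<'E'
from h import *
p,R,s=cur(); print(p.round(4),s["q"].round(3),s["contact_force"].round(1),s["finger_force"],s["finger_gap"])
T=B(27,-22,16); D=ori(YB)
row(T+[0,0,.12],D); row(T,D)
c=ctrl.read_camera("wrist"); w=c["img"]; c=ctrl.read_camera("top"); cv2.imwrite("pics/p2.png",np.hstack([cv2.resize(w,(400,300)),cv2.resize(c["img"][100:340,140:396],(400,375))[:300]]))
E
```

```text
[0.5704 0.1551 0.1348] [0.153 0.508 1.708 0.002 0.927 0.956] [-0.7  0.2 -5.9] 29.999366104602814 0.048765820266664525
row [-0.002  0.    -0.005] [-0.01 -0.07 -0.12] deg 0.0 cm 0.1
row [-0.002  0.    -0.005] [-0.   -0.04 11.88] deg 0.0 cm 11.9
```

View pics/p2.png

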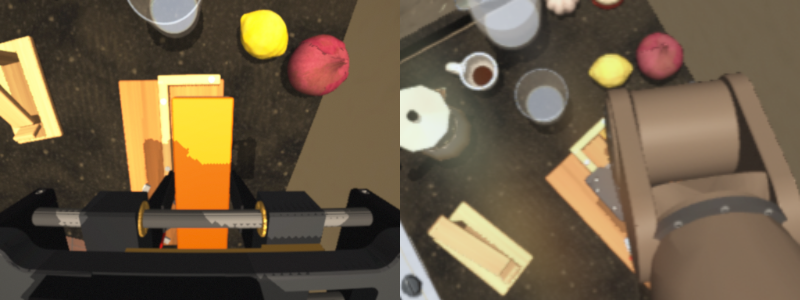

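The stone is held level, orange up, in line with the fences (left picture, stone columns 172–232). Lowering.

Call:
send_rows:
  targets: "0 0 0 0 0 3 4.5;0 0 0 0 0 6 4.5;0 0 0 0 0 8.5 4.5;0 0 0 0 0 10 4.5;0 0 0 0 0 10.6 4.5;0 0 0 0 0 11 4.5;0 0 0 0 0 11.2 4.5;0 0 0 0 0 11.3 4.5"

```text
t: 7.92
eef_pos: [0.5706, 0.1558, 0.0233]
orientation: [-2.912, -1.175, -0.005]
contact_force: [-0.5, 0.3, -6.4]
finger_gap: 0.0486
finger_force: 30.0
```

Call:
send_rows:
  targets: "0 0 0 0 0 0.1 4.5;0 0 0 0 0 0.2 4.5;0 0 0 0 0 0.2 4.5"

```text
t: 8.3
eef_pos: [0.5703, 0.1557, 0.0208]
orientation: [-2.912, -1.175, -0.004]
contact_force: [0.0, 0.1, -5.3]
finger_gap: 0.0488
finger_force: 30.0
```

Call:
send_rows:
  targets: "0 0 0 0 0 0.1 4.5;0 0 0 0 0 0.2 4.5;0 0 0 0 0 0.2 4.5"

```text
t: 8.68
eef_pos: [0.5703, 0.1557, 0.0188]
orientation: [-2.912, -1.175, -0.004]
contact_force: [1.2, -0.6, -4.5]
finger_gap: 0.0489
finger_force: 30.0
```

Call:
send_rows:
  targets: "0 0 0 0 0 0.1 4.5;0 0 0 0 0 0.1 4.5"

```text
t: 8.93
eef_pos: [0.5703, 0.1557, 0.0178]
orientation: [-2.912, -1.175, -0.004]
contact_force: [-0.2, 0.1, -5.1]
finger_gap: 0.0488
finger_force: 30.0
```

Call:
send_rows:
  targets: "0 0 0 0 0 0.1 4.5;0 0 0 0 0 0.1 4.5"

```text
t: 9.18
eef_pos: [0.5704, 0.1558, 0.0174]
orientation: [-2.912, -1.175, -0.005]
contact_force: [-1.7, 0.5, 4.9]
finger_gap: 0.0488
finger_force: 30.0
```

Call:
send_rows:
  targets: "0 0 0 0 0 0.1 4.5;0 0 0 0 0 0.1 4.5"

```text
t: 9.43
eef_pos: [0.5705, 0.1558, 0.0173]
orientation: [-2.913, -1.175, -0.005]
contact_force: [-6.0, -2.0, 14.3]
finger_gap: 0.0489
finger_force: 30.0
```

Call:
send_rows:
  targets: "0 0 0 0 0 -0.1 4.5;0 0 0 0 0 -0.1 5.2;0 0 0 0 0 -0.1 5.8;0 0 0 0 0 -0.1 5.8"

```text
t: 9.93
eef_pos: [0.5705, 0.1557, 0.0167]
orientation: [-2.912, -1.175, -0.004]
contact_force: [0.5, 0.6, 0.3]
finger_gap: 0.0575
finger_force: 0.0
```

Call:
send_rows:
  targets: "0 0 0 0 0 -1 5.8;0 0 0 0 0 -3 5.8;0 0 0 0 0 -6 5.8;0 0 0 0 0 -9 5.8;0 0 0 0 0 -12 0;0 0 0 0 0 -12 0;0 0 0 0 0 -12 0"

```text
t: 10.8
eef_pos: [0.5698, 0.1554, 0.1366]
orientation: [-2.912, -1.175, -0.003]
contact_force: [1.0, 0.3, -0.8]
finger_gap: 0.0333
finger_force: 0.0
```

```bash
cat >> h.py <<'E'
def face(c,z=.040):
    P,rays,R,t=cloud(c); hsv=cv2.cvtColor(c["img"],cv2.COLOR_BGR2HSV);H,S,V=[hsv[...,i].astype(int) for i in range(3)]
    G=onplane(rays,R,t,z); bxy=np.stack([(G-O)@bx,(G-O)@by],-1)*1000
    m=(H<=21)&(S>165)&(V>120)&(abs(bxy[...,0]-30)<130)&(abs(bxy[...,1])<80)&(abs(P[...,2]-z)<.008)
    m=cv2.morphologyEx(m.astype(np.uint8),cv2.MORPH_OPEN,np.ones((3,3)))
    nl,lab,stt,_=cv2.connectedComponentsWithStats(m); i=1+stt[1:,4].argmax()
    r=cv2.minAreaRect(bxy[lab==i].astype(np.float32)); print("face base-frame",np.round(r[0],1),np.round(r[1],1),round(r[2],2),"z",np.median(P[lab==i][:,2]).round(4),stt[i].tolist())
E
python3 - <<'E'
from h import *
p,R,s=cur(); print(p.round(4),s["q"].round(3))
c=ctrl.read_camera("wrist"); np.savez("w3.npz",**{k:np.array(v) for k,v in c.items()}); face(c); cv2.imwrite("pics/w3.png",c["img"])
E
```

```text
[0.5698 0.1554 0.1366] [0.154 0.504 1.71  0.002 0.926 0.956]
face base-frame [ -0.1 -22. ] [49.7 95.4] 89.61 z 0.0404 [237, 169, 45, 79, 2919]
```

View pics/w3.png

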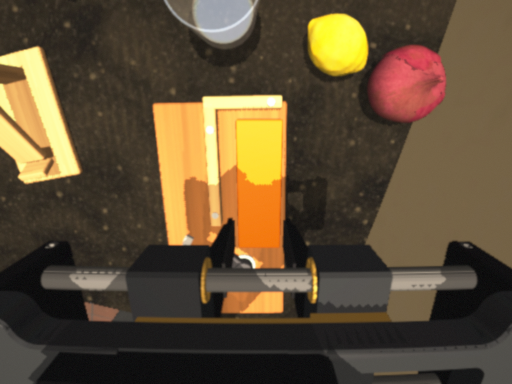

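The stone lies flat with clear gaps to both fences: its far end is at row 119, the fence at row 107, and its left side is at column 237 with the fence at 218. Next: close the fingers, go round to its free long side, and push it towards the side fence.

Call:
send_rows:
  targets: "0 0 0 0 2.5 0 0;0 0 0 0 4.7 0 0;0 0 0 0 4.7 3 0;0 0 0 0 4.7 6.5 0;0 0 0 0 4.7 9.5 0;0 0 0 0 4.7 11 0;0 0 0 0 4.7 11.7 0;0 0 0 0 4.7 11.7 0"

```text
t: 11.85
eef_pos: [0.6033, 0.1216, 0.02]
orientation: [-2.913, -1.174, -0.004]
contact_force: [-0.5, -0.0, 0.4]
finger_gap: 0.0007
finger_force: 0.0
```

Call:
send_rows:
  targets: "0 0 0 0 -0.2 0 0;0 0 0 0 -0.4 0 0;0 0 0 0 -0.6 0 0;0 0 0 0 -0.8 0 0;0 0 0 0 -1 0 0;0 0 0 0 -1.2 0 0"

```text
t: 12.6
eef_pos: [0.5945, 0.1306, 0.0199]
orientation: [-2.912, -1.175, -0.004]
contact_force: [0.0, -0.4, 0.9]
finger_gap: 0.0006
finger_force: 0.0
```

```bash
cat >> h.py <<'E'
def st():
    p,R,s=cur(); f=s["contact_force"]; print("base xy",((p-O)@bx*1000).round(1),((p-O)@by*1000).round(1),"z",(p[2]*1000).round(1),"F bx,by,z",(f@bx).round(1),(f@by).round(1),f[2].round(1),"gap",round(s["finger_gap"],4),"t",s["t"])
E
python3 -c "
from h import *
st()"
```

```text
base xy 27.3 -57.0 z 19.9 F bx,by,z -0.2 -0.3 0.9 gap 0.0006 t 12.6
```

Call:
send_rows:
  targets: "0 0 0 0 -0.2 0 0;0 0 0 0 -0.4 0 0;0 0 0 0 -0.6 0 0;0 0 0 0 -0.8 0 0"

```text
t: 13.1
eef_pos: [0.589, 0.1364, 0.0198]
orientation: [-2.912, -1.175, -0.004]
contact_force: [0.2, -0.3, 0.6]
finger_gap: 0.0004
finger_force: 0.0
```

Call:
send_rows:
  targets: "0 0 0 0 -0.2 0 0;0 0 0 0 -0.4 0 0;0 0 0 0 -0.6 0 0;0 0 0 0 -0.8 0 0"

```text
t: 13.6
eef_pos: [0.5834, 0.1421, 0.0198]
orientation: [-2.912, -1.175, -0.004]
contact_force: [-0.3, -0.5, 0.3]
finger_gap: 0.0005
finger_force: 0.0
```

```bash
python3 -c "
from h import *
st()"
```

```text
base xy 27.4 -41.0 z 19.8 F bx,by,z -0.5 -0.1 0.3 gap 0.0005 t 13.6
```

```bash
python3 - <<'E'
from h import *
c=ctrl.read_camera("wrist"); face(c); i=c["img"]
t=ctrl.read_camera("scene")["img"][150:290,180:400]
cv2.imwrite("pics/w4.png",np.vstack([cv2.resize(i[80:300,100:420],(480,330)),cv2.resize(t,(420,267))[:,:].copy() if 0 else cv2.copyMakeBorder(cv2.resize(t,(420,267)),0,0,0,60,0)]))
E
```

```text
face base-frame [ 42.2 -22.2] [49.6 48.4] 89.87 z 0.0404 [195, 178, 73, 67, 3251]
```

View pics/w4.png

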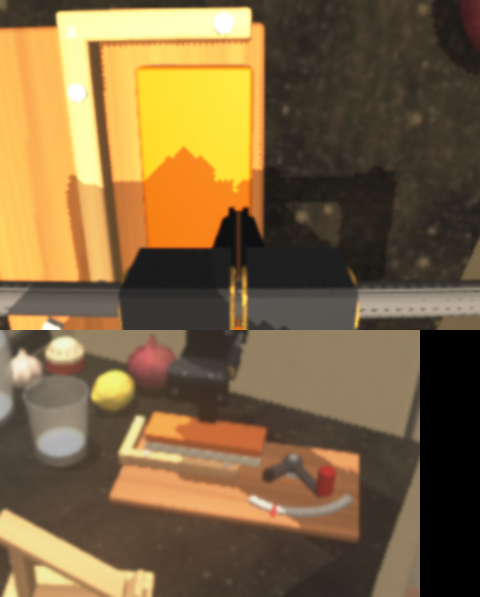

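The wrist picture is ambiguous about whether the stone moved (its left edge is at column 136, the fence's inner face at 103). I'll check with a depth profile across the board.

```bash
cat >> h.py <<'E'
def prof(c,axis='y',at=70,w=6,lo=-70,hi=60,step=4):
    P,rays,R,t=cloud(c); q=P[c["range_z"]>0]; X=(q-O)@bx*1000; Y=(q-O)@by*1000; Z=q[:,2]*1000
    a,b=(X,Y) if axis=='y' else (Y,X)
    m=abs(a-at)<w
    for v in np.arange(lo,hi,step):
        k=m&(abs(b-v)<=step/2); print(f"{v:.0f}:{np.median(Z[k]):.0f}" if k.sum()>1 else f"{v:.0f}:-",end=" ")
    print()
E
python3 - <<'E'
from h import *
c=dict(np.load("w3.npz"));c["k1"]=float(c["k1"]); print("before");prof(c); prof(c,at=40)
c=ctrl.read_camera("wrist"); print("now");prof(c);prof(c,at=55)
prof(c,'x',-10,8,60,140,3)
E
```

```text
before
-70:0 -66:0 -62:0 -58:0 -54:11 -50:12 -46:40 -42:40 -38:41 -34:40 -30:40 -26:40 -22:40 -18:41 -14:40 -10:40 -6:40 -2:41 2:40 6:13 10:13 14:13 18:12 22:12 26:29 30:31 34:30 38:30 42:13 46:12 50:12 54:12 58:12 
-70:278 -66:278 -62:278 -58:278 -54:278 -50:278 -46:206 -42:212 -38:189 -34:40 -30:40 -26:40 -22:40 -18:41 -14:40 -10:40 -6:207 -2:202 2:198 6:197 10:13 14:13 18:13 22:12 26:29 30:30 34:278 38:279 42:279 46:279 50:248 54:247 58:12 
now
-70:0 -66:0 -62:0 -58:0 -54:11 -50:12 -46:40 -42:40 -38:40 -34:40 -30:40 -26:40 -22:40 -18:40 -14:40 -10:40 -6:40 -2:40 2:40 6:- 10:12 14:12 18:12 22:13 26:28 30:30 34:30 38:30 42:- 46:12 50:12 54:12 58:12 
-70:155 -66:156 -62:153 -58:155 -54:158 -50:157 -46:157 -42:157 -38:157 -34:157 -30:157 -26:157 -22:157 -18:159 -14:160 -10:159 -6:159 -2:159 2:160 6:161 10:156 14:155 18:156 22:157 26:136 30:135 34:137 38:123 42:124 46:12 50:12 54:12 58:12 
60:41 63:41 66:40 69:40 72:40 75:40 78:40 81:40 84:40 87:40 90:40 93:40 96:40 99:40 102:30 105:12 108:12 111:13 114:30 117:30 120:31 123:31 126:30 129:0 132:1 135:0 138:0
```

```bash
python3 - <<'E'
from h import *
st()
c=ctrl.read_camera("wrist"); P,rays,R,t=cloud(c)
for v in range(205,250,6):
    print(v,[(u,*np.round([(P[v,u]-O)@bx*1000,(P[v,u]-O)@by*1000,P[v,u,2]*1000]).astype(int)) for u in (240,250,259,268,276)])
c=ctrl.read_camera("scene"); P,rays,R,t=cloud(c)
q=P[c["range_z"]>0];X=(q-O)@bx*1000;Y=(q-O)@by*1000;Z=q[:,2]*1000
m=(abs(X-27)<60)&(abs(Y+41)<40)&(Z>45)&(Z<150)
print("scene finger pts",m.sum()); 
for z in range(45,150,15):
    k=m&(abs(Z-z)<8); 
    if k.sum(): print(z,k.sum(),"x",np.percentile(X[k],[2,98]).round(),"y",np.percentile(Y[k],[2,98]).round())
E
```

```text
base xy 27.3 -41.1 z 19.8 F bx,by,z 0.3 0.3 -0.2 gap 0.0009 t 13.75
205 [(240, np.int64(47), np.int64(-29), np.int64(40)), (250, np.int64(48), np.int64(-35), np.int64(41)), (259, np.int64(48), np.int64(-42), np.int64(41)), (268, np.int64(38), np.int64(-49), np.int64(12)), (276, np.int64(34), np.int64(-56), np.int64(1))]
211 [(240, np.int64(44), np.int64(-29), np.int64(41)), (250, np.int64(43), np.int64(-35), np.int64(41)), (259, np.int64(43), np.int64(-42), np.int64(40)), (268, np.int64(32), np.int64(-49), np.int64(11)), (276, np.int64(28), np.int64(-56), np.int64(1))]
217 [(240, np.int64(38), np.int64(-28), np.int64(39)), (250, np.int64(39), np.int64(-35), np.int64(40)), (259, np.int64(39), np.int64(-41), np.int64(41)), (268, np.int64(28), np.int64(-49), np.int64(13)), (276, np.int64(22), np.int64(-56), np.int64(0))]
223 [(240, np.int64(35), np.int64(-28), np.int64(41)), (250, np.int64(35), np.int64(-35), np.int64(41)), (259, np.int64(38), np.int64(-41), np.int64(48)), (268, np.int64(22), np.int64(-49), np.int64(12)), (276, np.int64(17), np.int64(-56), np.int64(0))]
229 [(240, np.in
[... 483 characters left out ...]
64(1))]
241 [(240, np.int64(20), np.int64(-28), np.int64(40)), (250, np.int64(39), np.int64(-36), np.int64(76)), (259, np.int64(37), np.int64(-41), np.int64(73)), (268, np.int64(38), np.int64(-46), np.int64(76)), (276, np.int64(0), np.int64(-56), np.int64(0))]
247 [(240, np.int64(62), np.int64(-35), np.int64(127)), (250, np.int64(62), np.int64(-38), np.int64(126)), (259, np.int64(37), np.int64(-41), np.int64(81)), (268, np.int64(62), np.int64(-45), np.int64(127)), (276, np.int64(62), np.int64(-47), np.int64(126))]
scene finger pts 172
45 22 x [16. 36.] y [-42. -34.]
60 49 x [15. 36.] y [-44. -33.]
75 9 x [17. 36.] y [-35. -31.]
120 9 x [-8. -2.] y [-53. -18.]
135 86 x [-8. 60.] y [-69. -16.]
```

The depth data show the shut fingers at y ≈ -41, inside the stone's outline, with no contact force and no stone motion. The outer faces of the fingers don't seem to make contact, so pushing with them won't work here. I'll back out along the same path and use the pads' inner faces, which did grip.

Call:
send_rows:
  targets: "0 0 0 0 0.6 0 0;0 0 0 0 1.4 0 0;0 0 0 0 2.4 0 0;0 0 0 0 2.8 -1 0;0 0 0 0 2.8 -5 0;0 0 0 0 2.8 -10 5.8;0 0 0 0 -1.9 -11.7 6.2;0 0 0 0 -1.9 -11.7 6.2"

```text
t: 14.85
eef_pos: [0.5693, 0.1569, 0.1392]
orientation: [-2.912, -1.178, -0.008]
contact_force: [-0.2, -0.1, 0.1]
finger_gap: 0.0249
finger_force: 0.0
```

```bash
python3 - <<'E'
from h import *
st()
c=ctrl.read_camera("wrist"); prof(c);prof(c,'x',-25,8,60,140,3); face(c)
row(B(27,-22,32),ori(YB))
E
```

```text
base xy 27.5 -20.6 z 139.2 F bx,by,z -0.2 0.1 0.1 gap 0.0249 t 14.85
-70:1 -66:0 -62:0 -58:0 -54:11 -50:12 -46:40 -42:40 -38:40 -34:40 -30:41 -26:40 -22:40 -18:40 -14:40 -10:41 -6:40 -2:40 2:40 6:12 10:13 14:13 18:12 22:12 26:29 30:30 34:30 38:30 42:13 46:12 50:12 54:12 58:12 
60:40 63:40 66:41 69:40 72:40 75:41 78:41 81:40 84:40 87:40 90:40 93:40 96:41 99:40 102:24 105:12 108:12 111:12 114:30 117:31 120:31 123:30 126:28 129:1 132:1 135:1 138:1 
face base-frame [ -1.7 -22. ] [49.7 92.8] 89.75 z 0.0404 [238, 172, 44, 76, 2693]
row [ 0.001 -0.004 -0.003] [-0.08  0.02 10.62] deg 0.0 cm 10.6
```

Call:
send_rows:
  targets: "0 0 0 0 0 0 6;0 0 0 0 0 2 6;0 0 0 0 0 5 6;0 0 0 0 0 8 6;0 0 0 0 0 10.5 6;0 0 0 0 0 11.8 6;0 0 0 0 0 12.1 6;0 0 0 0 0 12.1 6"

```text
t: 15.9
eef_pos: [0.5707, 0.1556, 0.0162]
orientation: [-2.913, -1.175, -0.005]
contact_force: [0.0, -0.1, -0.3]
finger_gap: 0.0604
finger_force: 0.0
```

Call:
send_rows:
  targets: "0 0 0 0 0 0 5;0 0 0 0 0 0 4.5;0 0 0 0 0 0 4.5;0 0 0 0 0 0 4.5"

```text
t: 16.4
eef_pos: [0.5707, 0.1558, 0.0165]
orientation: [-2.913, -1.175, -0.006]
contact_force: [-0.6, 0.1, 7.7]
finger_gap: 0.0492
finger_force: 30.0
```

Call:
send_rows:
  targets: "0 0 0 0.1 0 0 4.5;0 0 0 0.2 0 0 4.5;0 0 0 0.3 0 0 4.5;0 0 0 0.4 0 0 4.5;0 0 0 0.5 0 0 4.5;0 0 0 0.6 0 0 4.5;0 0 0 0.7 0 0 4.5"

```text
t: 17.27
eef_pos: [0.5743, 0.1598, 0.0165]
orientation: [-2.912, -1.175, 0.0]
contact_force: [-7.3, -6.4, 12.2]
finger_gap: 0.049
finger_force: 30.0
```

```bash
python3 - <<'E'
from h import *
st()
E
```

```text
base xy 33.1 -22.0 z 16.5 F bx,by,z -9.7 0.5 12.2 gap 0.049 t 17.275
```

Call:
send_rows:
  targets: "0 0 0 0 0 -0.1 4.5;0 0 0 0.1 0 -0.1 4.5;0 0 0 0.2 0 -0.1 4.5;0 0 0 0.3 0 -0.1 4.5"

```text
t: 17.77
eef_pos: [0.5776, 0.1628, 0.0167]
orientation: [-2.912, -1.175, -0.004]
contact_force: [0.1, -0.2, -3.2]
finger_gap: 0.0492
finger_force: 30.0
```

```bash
python3 - <<'E'
from h import *
st()
E
```

```text
base xy 37.5 -22.2 z 16.7 F bx,by,z -0.1 -0.2 -3.2 gap 0.0492 t 17.775
```

Call:
send_rows:
  targets: "0 0 0 0.1 0 0 4.5;0 0 0 0.1 0 0 4.5"

```text
t: 18.02
eef_pos: [0.5783, 0.1635, 0.0167]
orientation: [-2.912, -1.175, -0.004]
contact_force: [-0.2, -0.1, -5.4]
finger_gap: 0.0491
finger_force: 30.0
```

Call:
send_rows:
  targets: "0 0 0 0.1 0 0 4.5;0 0 0 0.1 0 0 4.5"

```text
t: 18.27
eef_pos: [0.5784, 0.1636, 0.0167]
orientation: [-2.912, -1.175, -0.001]
contact_force: [-2.7, -4.0, -3.5]
finger_gap: 0.0497
finger_force: 30.0
```

```bash
python3 - <<'E'
from h import *
st()
E
```

```text
base xy 38.7 -22.2 z 16.7 F bx,by,z -4.7 -1.0 -3.5 gap 0.0497 t 18.275
```

Call:
send_rows:
  targets: "0 0 0 0.1 0 0.1 4.5;0 0 0 0.1 0 0.1 4.5"

```text
t: 18.52
eef_pos: [0.5784, 0.1636, 0.0166]
orientation: [-2.913, -1.175, 0.001]
contact_force: [-8.4, -9.5, 9.0]
finger_gap: 0.0494
finger_force: 30.0
```

```bash
python3 - <<'E'
from h import *
st(); row(B(37,-22,16),ori(YB))
c=ctrl.read_camera("wrist"); prof(c,'x',-10,6,90,132,2); prof(c,'x',-35,6,90,132,2); prof(c,at=90,w=8,step=3)
E
```

```text
base xy 38.8 -22.2 z 16.6 F bx,by,z -12.6 -0.9 9.0 gap 0.0494 t 18.525
row [-0.001  0.    -0.004] [-0.18 -0.02  0.06] deg 0.0 cm 0.2
90:40 92:40 94:40 96:40 98:40 100:40 102:40 104:41 106:40 108:40 110:40 112:38 114:30 116:30 118:30 120:30 122:30 124:30 126:1 128:1 130:1 
90:40 92:40 94:41 96:40 98:40 100:40 102:40 104:40 106:40 108:40 110:40 112:38 114:30 116:31 118:31 120:31 122:31 124:30 126:1 128:1 130:1 
-70:1 -67:0 -64:0 -61:1 -58:0 -55:10 -52:12 -49:38 -46:40 -43:40 -40:41 -37:40 -34:40 -31:40 -28:40 -25:41 -22:40 -19:40 -16:40 -13:40 -10:40 -7:40 -4:40 -1:40 2:40 5:13 8:12 11:12 14:13 17:12 20:12 23:12 26:27 29:31 32:31 35:30 38:29 41:- 44:12 47:12 50:13 53:12 56:12 59:12
```

Call:
send_rows:
  targets: "0 0 0 -0.1 0 -0.1 4.5;0 0 0 -0.1 0 -0.1 5.2;0 0 0 -0.1 0 -0.1 6;0 0 0 -0.1 0 -0.1 6;0 0 0 -0.1 0 -2 6;0 0 0 -0.1 0 -5 6;0 0 0 -0.1 -1.7 -6 9.5;0 0 0 -0.1 -1.7 -6 9.5"

```text
t: 19.58
eef_pos: [0.5662, 0.1773, 0.0761]
orientation: [-2.912, -1.177, -0.005]
contact_force: [-0.2, 0.3, -0.5]
finger_gap: 0.0748
finger_force: 0.0
```

```bash
python3 - <<'E'
from h import *
st(); row(B(37,-4.5,17),ori(YB))
E
```

```text
base xy 39.5 -3.8 z 76.1 F bx,by,z 0.1 0.3 -0.5 gap 0.0748 t 19.575
row [-0.    -0.003 -0.003] [-0.27  0.07  5.91] deg 0.0 cm 5.9
```

Call:
send_rows:
  targets: "0 0 0 -0.2 0.1 0 9.5;0 0 0 -0.2 0.1 0 9.5;0 0 0 -0.2 0.1 2 9.5;0 0 0 -0.2 0.1 4 9.5;0 0 0 -0.2 0.1 5.3 9.5;0 0 0 -0.2 0.1 5.8 9.5;0 0 0 -0.2 0.1 5.8 9.5"

```text
t: 20.45
eef_pos: [0.5665, 0.1742, 0.0178]
orientation: [-2.912, -1.175, -0.004]
contact_force: [-0.5, -0.3, -0.5]
finger_gap: 0.0947
finger_force: 0.0
```

Call:
send_rows:
  targets: "0 0 0 0 -0.3 0 9.5;0 0 0 0 -0.6 0 9.5;0 0 0 0 -0.8 0 9.5;0 0 0 0 -1 0 9.5;0 0 0 0 -1 0 9.5"

```text
t: 21.08
eef_pos: [0.5599, 0.1814, 0.0182]
orientation: [-2.913, -1.175, -0.005]
contact_force: [2.1, -3.4, 2.1]
finger_gap: 0.095
finger_force: 1.8
```

```bash
python3 - <<'E'
from h import *
st()
E
```

```text
base xy 37.8 3.5 z 18.2 F bx,by,z -0.9 -3.9 2.1 gap 0.095 t 21.075
```

Call:
send_rows:
  targets: "0 0 0 0 -0.3 0 9.5;0 0 0 0 -0.6 0 9.5;0 0 0 0 -0.9 0 9.5;0 0 0 0 -1.2 0 9.5;0 0 0 0 -1.5 0 9.5;0 0 0 0 -1.7 0 9.5;0 0 0 0 -1.7 0 9.5"

```text
t: 21.95
eef_pos: [0.548, 0.1935, 0.0182]
orientation: [-2.913, -1.175, -0.005]
contact_force: [2.3, -4.9, 3.2]
finger_gap: 0.095
finger_force: 2.3
```

```bash
python3 - <<'E'
from h import *
st()
E
```

```text
base xy 37.8 20.4 z 18.2 F bx,by,z -1.8 -5.1 3.2 gap 0.095 t 21.95
```

Call:
send_rows:
  targets: "0 0 0 0 -0.1 0 9.5;0 0 0 0 -0.2 0 9.5;0 0 0 0 -0.2 0 9.5"

```text
t: 22.32
eef_pos: [0.5472, 0.1949, 0.0182]
orientation: [-2.913, -1.175, -0.007]
contact_force: [5.3, -4.8, 1.7]
finger_gap: 0.095
finger_force: 3.2
```

```bash
python3 - <<'E'
from h import *
st()
E
```

```text
base xy 38.2 22.0 z 18.2 F bx,by,z 0.5 -7.1 1.7 gap 0.095 t 22.325
```

Call:
send_rows:
  targets: "0 0 0 0 -0.1 0 9.5;0 0 0 0 -0.2 0 9.5;0 0 0 0 -0.2 0 9.5"

```text
t: 22.7
eef_pos: [0.547, 0.1954, 0.0184]
orientation: [2.913, 1.175, 0.009]
contact_force: [9.6, -14.2, 0.9]
finger_gap: 0.095
finger_force: 8.2
```

```bash
python3 - <<'E'
from h import *
st()
c=ctrl.read_camera("wrist"); prof(c,at=85,w=8,lo=-40,hi=50,step=2); prof(c,'x',-10,6,90,132,2); prof(c,'x',12,6,90,132,2);face(c)
E
```

```text
base xy 38.4 22.5 z 18.4 F bx,by,z -3.1 -16.9 0.9 gap 0.095 t 22.7
-40:12 -38:12 -36:13 -34:13 -32:13 -30:- -28:- -26:39 -24:40 -22:41 -20:41 -18:41 -16:41 -14:41 -12:41 -10:41 -8:41 -6:41 -4:41 -2:41 0:41 2:41 4:40 6:40 8:41 10:40 12:40 14:40 16:40 18:41 20:41 22:40 24:40 26:30 28:31 30:31 32:31 34:31 36:30 38:29 40:12 42:12 44:12 46:12 48:12 
90:41 92:41 94:41 96:41 98:41 100:41 102:41 104:41 106:41 108:41 110:40 112:39 114:30 116:31 118:31 120:31 122:31 124:30 126:0 128:0 130:0 
90:40 92:40 94:40 96:40 98:40 100:40 102:40 104:40 106:40 108:40 110:40 112:36 114:30 116:30 118:30 120:30 122:30 124:30 126:0 128:1 130:0 
face base-frame [61.5 -0.4] [102.2  49.9] 0.31 z 0.0405 [255, 123, 80, 145, 5618]
```

Call:
send_rows:
  targets: "0 0 0 0 0.2 0 9.5;0 0 0 0 0.5 0 9.5;0 0 0 0 0.5 -2 9.5;0 0 0 0 0.5 -6 9.5;0 0 0 -3 0.5 -11 9.5;0 0 0 -5 0.5 -11 9.5;0 0 0 -5 0.5 -11 9.5"

```text
t: 23.62
eef_pos: [0.5113, 0.1577, 0.1282]
orientation: [-2.912, -1.174, -0.003]
contact_force: [0.0, 0.4, 0.8]
finger_gap: 0.0949
finger_force: 0.0
```

```bash
python3 - <<'E'
from h import *
st()
c=ctrl.read_camera("wrist"); np.savez("w5.npz",**{k:np.array(v) for k,v in c.items()}); face(c)
prof(c,at=85,w=8,lo=-34,hi=40,step=2); prof(c,'x',-15,6,96,132,2); prof(c,'x',15,6,96,132,2)
i=c["img"]; cv2.imwrite("pics/w5.png",cv2.resize(i[90:290,150:400],(750,600),interpolation=cv2.INTER_CUBIC))
E
```

```text
base xy -13.5 20.4 z 128.2 F bx,by,z 0.3 0.2 0.8 gap 0.0949 t 23.625
face base-frame [-22.5  -1. ] [48.7 27.7] 89.64 z 0.0404 [256, 185, 45, 25, 1006]
-34:12 -32:12 -30:13 -28:- -26:39 -24:40 -22:41 -20:41 -18:40 -16:41 -14:41 -12:40 -10:41 -8:40 -6:40 -4:40 -2:40 0:40 2:40 4:40 6:41 8:41 10:41 12:40 14:40 16:40 18:41 20:41 22:41 24:40 26:30 28:31 30:31 32:31 34:31 36:30 38:13 
96:41 98:40 100:41 102:41 104:41 106:41 108:40 110:40 112:39 114:31 116:30 118:30 120:30 122:30 124:30 126:- 128:- 130:- 
96:40 98:40 100:41 102:40 104:40 106:41 108:40 110:40 112:39 114:30 116:31 118:30 120:31 122:31 124:30 126:- 128:- 130:-
```

View pics/w5.png

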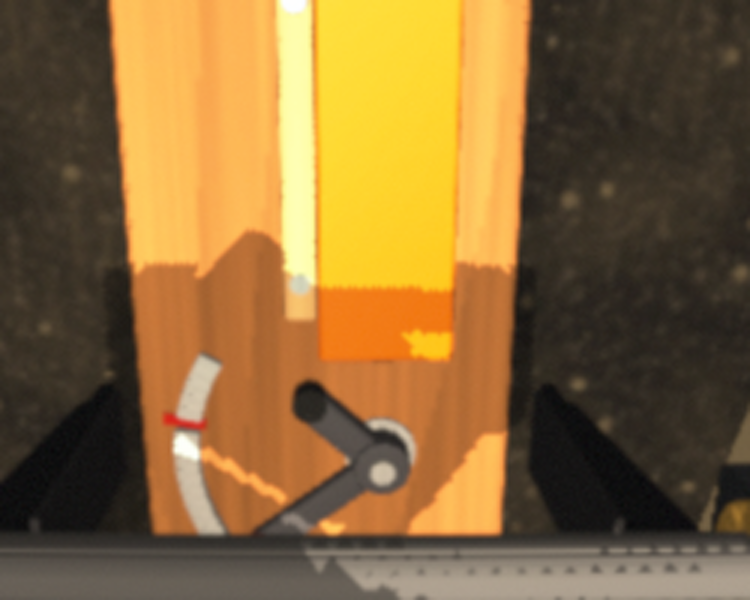

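The side is tight along its whole length. In this crop the stone's near end is at row ~358, the hub at (383,473), the nose tip at (310,400) and the red mark at (185,421). The depth step at the end fence sits at 112 mm in two lines, so the stone is home. Next, the lever.

```bash
cat >> h.py <<'E'
def knob(v,z): 
    a=np.radians(YB)+2.356-v; return B(-88,0,z)+.065*np.array([np.cos(a),np.sin(a),0])
def kyaw(v): return YB+np.degrees(2.356-v)
E
python3 - <<'E'
from h import *
pc,Rc,_=cur(); t=knob(.17,130); print(t,kyaw(.17))
rows([(pc+(t-pc)*f,ori(YB+(kyaw(.17)-YB)*min(1,f))) for f in np.linspace(.08,.64,8)],5)
E
```

```text
[0.40821096 0.10305214 0.13      ] 169.44857401559796
-0 -0 -0.18 -0.9 -0.3 -0 5;-0 -0 -0.35 -1.8 -0.5 -0 5;-0 -0 -0.53 -2.7 -0.8 -0.1 5;0 -0 -0.7 -3.6 -1 -0.1 5;0 -0 -0.88 -4.5 -1.3 -0.1 5;0 -0 -1.05 -5.4 -1.5 -0.1 5;0 -0 -1.23 -6.3 -1.8 -0.1 5;0 -0 -1.4 -7.2 -2.1 -0.2 5
```

Call:
send_rows:
  targets: "0 0 -0.18 -0.9 -0.3 0 5;0 0 -0.35 -1.8 -0.5 0 5;0 0 -0.53 -2.7 -0.8 0 5;0 0 -0.7 -3.6 -1 0 5;0 0 -0.88 -4.5 -1.3 0 5;0 0 -1.05 -5.4 -1.5 0 5;0 0 -1.23 -6.3 -1.8 0 5;0 0 -1.4 -7.2 -2.1 0 5"

```text
t: 24.68
eef_pos: [0.4458, 0.1236, 0.1268]
orientation: [-1.462, -2.78, -0.003]
contact_force: [-0.3, 0.0, -0.2]
finger_gap: 0.0501
finger_force: 0.0
```

```bash
python3 - <<'E'
from h import *
row(knob(.17,130),ori(kyaw(.17)))
E
```

```text
row [ 0.002 -0.001 -0.784] [ 0.44 -4.26 -0.33] deg 45.0 cm 4.3
```

Call:
send_rows:
  targets: "0 0 -0.18 0.1 -1 -0.3 5;0 0 -0.36 0.2 -2 -0.3 5;0 0 -0.54 0.3 -3 -0.3 5;0 0 -0.72 0.4 -4 -0.3 5;0 0 -0.78 0.4 -4.3 -0.3 5;0 0 -0.78 0.4 -4.3 -0.3 5"

```text
t: 25.42
eef_pos: [0.4082, 0.1027, 0.13]
orientation: [0.306, 3.126, 0.004]
contact_force: [0.9, -0.6, -0.5]
finger_gap: 0.0498
finger_force: 0.0
```

```bash
python3 - <<'E'
from h import *
p,R,s=cur(); print(s["q"].round(2),p)
row(knob(.17,34),ori(kyaw(.17)))
c=ctrl.read_camera("wrist"); P,rays,Rc,t=cloud(c); hsv=cv2.cvtColor(c["img"],cv2.COLOR_BGR2HSV);H,S,V=[hsv[...,i].astype(int) for i in range(3)]
m=((H<8)|(H>172))&(S>130)&(V>60)&(np.hypot(P[...,0]-.41,P[...,1]-.1)<.06)&(P[...,2]>.03)
print(m.sum()); 
if m.sum():
    q=P[m]; k=q[:,2]>.055; print(q[k].mean(0),k.sum(),knob(.17,60))
    G=onplane(rays,Rc,t,.060)[m&(P[...,2]>.055)]; print(cv2.minEnclosingCircle((G[:,:2]*1000).astype(np.float32)))
# scene cam knob
c=ctrl.read_camera("scene"); P,rays,Rc,t=cloud(c); hsv=cv2.cvtColor(c["img"],cv2.COLOR_BGR2HSV);H,S,V=[hsv[...,i].astype(int) for i in range(3)]
m=((H<8)|(H>172))&(S>130)&(V>60)&(np.hypot(P[...,0]-.41,P[...,1]-.1)<.06)&(P[...,2]>.03); print(m.sum(), P[m].mean(0) if m.sum() else 0)
E
```

```text
[ 0.09  0.3   2.11  0.    0.73 -1.29] [0.40817119 0.10267145 0.12995392]
row [ 0.002  0.    -0.011] [0.01 0.02 9.6 ] deg 1.0 cm 9.6
343
[0.40750458 0.10006938 0.05994666] 262 [0.40821096 0.10305214 0.06      ]
((407.62872314453125, 99.97059631347656), 9.939717292785645)
109 [0.40457478 0.10328457 0.04867054]
```

Call:
send_rows:
  targets: "0 0 0.05 0 0.3 1 5;0 0 0.05 0 0.3 4 5;0 0 0.05 0 0.3 7 5;0 0 0.05 0 0.3 9 5;0 0 0.05 0 0.3 9.6 5;0 0 0.05 0 0.3 9.6 5"

```text
t: 26.28
eef_pos: [0.4088, 0.1056, 0.0344]
orientation: [0.384, 3.117, 0.003]
contact_force: [0.5, -1.0, -0.3]
finger_gap: 0.05
finger_force: 0.0
```

```bash
python3 - <<'E'
from h import *
st(); row(knob(.123,34),ori(kyaw(.123)))
E
```

```text
base xy -123.3 54.5 z 34.4 F bx,by,z -0.3 -1.1 -0.3 gap 0.05 t 26.275
row [ 0.002  0.001 -0.108] [-0.03 -0.56  0.04] deg 6.0 cm 0.6
```

Call:
send_rows:
  targets: "0 0 -0.11 0 -0.56 0 5;0 0 -0.11 0 -0.56 0 4;0 0 -0.11 0 -0.56 0 2.5;0 0 -0.11 0 -0.56 0 1.5;0 0 -0.11 0 -0.56 0 1.5;0 0 -0.11 0 -0.56 0 1.5"

```text
t: 27.02
eef_pos: [0.4075, 0.1001, 0.0345]
orientation: [0.212, 3.132, 0.004]
contact_force: [-0.3, 1.0, 2.3]
finger_gap: 0.0182
finger_force: 30.0
```

```bash
python3 - <<'E'
from h import *
st(); row(knob(.123,34),ori(kyaw(.123)))
p,_,s=cur(); print(s["finger_force"]); V=np.linspace(.123+.07,.123+.56,8)
rows([(knob(v,34),ori(kyaw(v))) for v in V],1.5)
E
```

```text
base xy -128.1 51.5 z 34.5 F bx,by,z 0.5 0.9 2.3 gap 0.0182 t 27.025
row [0.002 0.002 0.002] [-0.03 -0.01  0.05] deg 0.0 cm 0.1
30.001571774482727
0 0 0.07 -0 0.4 0.1 1.5;0 0 0.14 -0.1 0.9 0.1 1.5;0 0 0.21 -0.2 1.3 0.1 1.5;0 0 0.28 -0.3 1.8 0.1 1.5;0 0 0.35 -0.4 2.2 0.1 1.5;0 0 0.42 -0.6 2.6 0.1 1.5;0 0 0.49 -0.8 3.1 0.1 1.5;0 0 0.56 -1 3.4 0.1 1.5
```

Call:
send_rows:
  targets: "0 0 0.07 0 0.45 0 1.5;0 0 0.14 -0.1 0.9 0 1.5;0 0 0.21 -0.2 1.35 0 1.5;0 0 0.28 -0.3 1.8 0 1.5;0 0 0.35 -0.4 2.2 0 1.5;0 0 0.42 -0.6 2.65 0 1.5;0 0 0.49 -0.8 3.05 0 1.5;0 0 0.56 -1 3.45 0 1.5"

```text
t: 28.02
eef_pos: [0.4221, 0.133, 0.0346]
orientation: [1.072, 2.952, 0.004]
contact_force: [0.8, -1.7, 0.1]
finger_gap: 0.0185
finger_force: 30.0
```

```bash
python3 - <<'E'
from h import *
st()
def vnow():
    p,_,_=cur(); d=p-B(-88,0,0); a=np.arctan2(d@by,d@bx); print("v",2.356-a,"r",np.hypot(d@bx,d@by))
vnow(); rows([(knob(v,34),ori(kyaw(v))) for v in np.r_[np.linspace(.75,.96,4),.96,.96]],1.5)
E
```

```text
base xy -94.7 64.9 z 34.6 F bx,by,z -0.6 -1.8 0.1 gap 0.0185 t 28.025
v 0.6825399433124733 r 0.06526620975114264
0 0 0.07 -0 0.4 0.1 1.5;0 0 0.14 -0.1 0.9 0.1 1.5;0 -0 0.21 -0.2 1.3 0.1 1.5;0 -0 0.28 -0.3 1.8 0.1 1.5;0 -0 0.28 -0.3 1.8 0.1 1.5;0 -0 0.28 -0.3 1.8 0.1 1.5
```

Call:
send_rows:
  targets: "0 0 0.07 0 0.45 0 1.5;0 0 0.14 -0.1 0.9 0 1.5;0 0 0.21 -0.2 1.35 0 1.5;0 0 0.28 -0.25 1.78 0 1.5;0 0 0.28 -0.25 1.78 0 1.5;0 0 0.28 -0.25 1.78 0 1.5"

```text
t: 28.78
eef_pos: [0.4353, 0.1451, 0.0346]
orientation: [1.469, 2.776, 0.005]
contact_force: [0.1, 4.4, 0.8]
finger_gap: 0.0187
finger_force: 30.0
```

```bash
python3 - <<'E'
from h import *
st()
p,_,_=cur(); d=p-B(-88,0,0); a=np.arctan2(d@by,d@bx); print("v",2.356-a,"r",np.hypot(d@bx,d@by))
E
```

```text
base xy -76.8 64.3 z 34.6 F bx,by,z 3.1 3.1 0.8 gap 0.0187 t 28.775
v 0.9582130050546063 r 0.06531104512050732
```

v = 0.958. Release, rise and back off for a look.

Call:
send_rows:
  targets: "0 0 0 0 0 0 2;0 0 0 0 0 0 3;0 0 0 0 0 0 4.5;0 0 0 0 0 0 5;0 0 0 0 0 -3 5;0 0 0 0 0 -7 5;0 0 0 0 0 -12 5;0 0 0 0 0 -16 5"

```text
t: 29.78
eef_pos: [0.4348, 0.1445, 0.1965]
orientation: [1.471, 2.775, 0.005]
contact_force: [0.5, -0.1, 0.2]
finger_gap: 0.0499
finger_force: 0.0
```

Call:
send_rows:
  targets: "0 0 0 3 -3 -2 5;0 0 0 6 -6 -4 5;0 0 0 6 -6 -4 5"

```text
t: 30.15
eef_pos: [0.3498, 0.1608, 0.2357]
orientation: [1.468, 2.775, 0.007]
contact_force: [0.3, 1.1, -0.5]
finger_gap: 0.0499
finger_force: 0.0
```

```bash
python3 - <<'E'
from h import *
st()
w=ctrl.read_camera("wrist"); s=ctrl.read_camera("scene"); t=ctrl.read_camera("top")
for c in (w,s,t):
    P,rays,Rc,tt=cloud(c); hsv=cv2.cvtColor(c["img"],cv2.COLOR_BGR2HSV);H,S,V=[hsv[...,i].astype(int) for i in range(3)]
    G=onplane(rays,Rc,tt,.060); m=((H<8)|(H>172))&(S>130)&(V>60)&(np.hypot(P[...,0]-.435,P[...,1]-.145)<.06)&(P[...,2]>.055)
    if m.sum()>8:
        (x,y),r=cv2.minEnclosingCircle((G[m][:,:2]*1000).astype(np.float32)); d=np.array([x/1000,y/1000,0])-B(-88,0,0); print("knob",x,y,r,"v",2.356-np.arctan2(d@by,d@bx),np.hypot(d@bx,d@by))
    prof(c,at=60,w=8,lo=-34,hi=44,step=2); prof(c,'x',0,6,-56,-26,2); prof(c,'x',-10,8,100,130,2)
cv2.imwrite("pics/fin.png",np.hstack([cv2.resize(w["img"],(400,300)),cv2.resize(s["img"][130:300,180:400],(400,309))[:300]]))
E
```

```text
base xy -127.1 135.2 z 235.7 F bx,by,z 1.0 0.6 -0.5 gap 0.0499 t 30.15
knob 585.5523681640625 127.27677917480469 161.790771484375 v 2.8191217885449116 0.11905431454332208
-34:- -32:- -30:- -28:- -26:- -24:39 -22:40 -20:40 -18:40 -16:40 -14:40 -12:40 -10:40 -8:40 -6:41 -4:41 -2:41 0:41 2:41 4:41 6:41 8:41 10:41 12:41 14:40 16:40 18:40 20:40 22:40 24:35 26:31 28:30 30:31 32:30 34:31 36:27 38:19 40:13 42:12 
-56:- -54:13 -52:26 -50:27 -48:27 -46:28 -44:27 -42:17 -40:12 -38:24 -36:40 -34:41 -32:41 -30:40 -28:41 
100:40 102:40 104:40 106:41 108:41 110:40 112:- 114:- 116:- 118:31 120:30 122:31 124:30 126:29 128:- 
knob 433.0084228515625 145.9641571044922 11.794636726379395 v 0.9369928121405413 0.06733297205386353
-34:- -32:- -30:- -28:- -26:- -24:- -22:40 -20:- -18:40 -16:39 -14:39 -12:39 -10:- -8:40 -6:39 -4:40 -2:39 0:39 2:40 4:39 6:- 8:40 10:39 12:39 14:- 16:41 18:40 20:40 22:36 24:34 26:31 28:28 30:29 32:31 34:26 36:20 38:17 40:12 42:12 
-56:25 -54:23 -52:25 -50:25 -48:22 -46:20 -44:26 -42:19 -40:12 -38:24 -36:39 -34:39 -32:- -30:40 -28:41 
100:40 102:39 104:40 106:39 108:39 110:40 112:- 114:- 116:30 118:29 120:30 122:31 124:30 126:- 128:- 
knob 436.7099609375 144.10643005371094 8.660375595092773 v 0.9673661133670513 0.06370034879802537
-34:10 -32:12 -30:12 -28:- -26:- -24:38 -22:42 -20:40 -18:40 -16:40 -14:41 -12:39 -10:40 -8:41 -6:40 -4:42 -2:40 0:40 2:40 4:39 6:40 8:40 10:40 12:39 14:39 16:41 18:40 20:40 22:41 24:38 26:31 28:31 30:30 32:29 34:30 36:27 38:12 40:13 42:14 
-56:30 -54:30 -52:29 -50:29 -48:27 -46:28 -44:27 -42:14 -40:- -38:38 -36:41 -34:41 -32:39 -30:39 -28:40 
100:40 102:41 104:41 106:41 108:41 110:40 112:30 114:32 116:30 118:30 120:30 122:30 124:31 126:- 128:-0
```

View pics/fin.png

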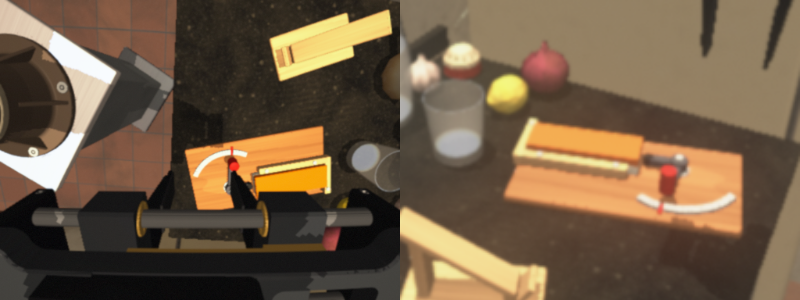

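The stone is in the corner: near end at x = -38 mm, nose tip about 4 mm behind it, and the arm at the red mark. The arm is clear of everything, so I'm handing in.

```bash
python3 -c "
from cell import ctrl
print(ctrl.finish_job())"
```

```text
the job is handed in; nothing more can be done
None
```

The job is handed in at about 30 s: the stone lies flat, orange face up, flush against both fences as far as the camera depth shows, with the lever at about 0.96 at the red mark and nothing else touched; one early push with shut fingers passed into the stone's outline without any contact, so I slid it home with the inner pads instead.

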